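# Clamp a plaster mould: slide it home, tighten the knob until it clicks

### The arm

A 6-joint arm with a two-finger parallel gripper is mounted at the origin on the work surface. World frame = base frame: x ahead of the robot, y to its left, z up, the work surface at z = 0. Lengths are in m, angles in rad, forces in N, time in s.
With the tool pointing down it reaches from about 0.375 to 0.825 m from the base axis. Payload 5.5 kg.
Tool frame: the origin (TCP) lies on the centre line of the jaws, within the pads' length; the fingertips stand 14 mm ahead of it and the grasp point (between the pads) lies 5 mm behind it; z points along the fingers, y is the line along which they close (so a half turn about z gives the same grasp; the last joint's range is limited). The gripper opens to 85 mm and grips with 20 to 120 N. Pads are 22 mm wide; open, the fingers measure 114 mm over their backs; the gripper's body (76 mm by 85 mm) begins 54 mm behind the grasp point. The pads swing forward as they close: fully open they stand 13 mm farther back than shut.
Start: joints at [1.296, 0.314, -0.047, 1.21, 0, 1.571], TCP at [0.163, 0.577, 0.245] pointing down, gripper open.
Joint ranges: [-2.67, 2.67], [-0.69, 1.73], [-1.03, 1.25], [-2.08, 2.16], [-1.42, 1.45], [-3.14, 3.14]. Speed limits (rad/s): [2.39, 2.39, 3.01, 3.14, 3.14, 3.14].

### API

Orientations are given as a unit quaternion [w, x, y, z].
In Python, from plant import robot gives the robot as it stands.
- The arm moves only by the shell command python3 -m pendant 'ROWS' [FORCE]. ROWS is JSON, a list of rows, each a list of 7 numbers: the shift along the world's x, y, z as a fraction of full scale, then the turn, a rotation vector about the world's x, y, z as a fraction of full scale, then the finger opening in mm, from 0 to 85.4. In form: [[tx, ty, tz, rx, ry, rz, grip], ...]. A call has 1 to 12 rows; each row shifts and turns the commanded pose from where the row before left it; what a row does not reach is not made up. Full scale, the value 1, is 0.2 m for a shift and 4 degrees for a turn. A row lasts 1/10 s, in which the tool goes at most 50 mm and 8.59 degrees, less where a joint would pass 70% of its speed; a pose out of reach is approached as far as the arm can. A call with a number of a shift or a turn outside -1 to 1 is refused whole. A call with a gripper value outside its range is refused whole. The fingers move at their own pace and stop on an object; FORCE is the grip in N (left out, the last holds). Time passes only in rows, so rows that do not move let the fingers close. It gives the time, the measured TCP pose, the force, the opening and the grip force at its end, in the units of the state.
- robot.sense(): the state, without advancing time (a new reading comes with each control period).
- robot.read_camera(name): name is "side" or "top" or "wrist"; returns a dict with "pixels" (384x512x3 uint8, red, green, blue), "camera_matrix" (3x3 intrinsics, pixels), "camera_from_world" (4x4, takes a point from world to camera coordinates); the wrist camera has in their place "hand_eye" (4x4, takes a point from camera to tool coordinates, whose origin is the TCP and whose axes are the flange's). Camera axes: x right, y up, looking along -z (the intrinsics and any distortion apply to the point x, -y, -z); pixel columns grow to the right and rows downward; lengths in m; the calibration is good to about 2 mm. The wrist camera is an equidistant fisheye: a pixel r from the principal point sees the ray r / f radians off the axis. A picture is of the moment at which its call begins: read the wrist's pose just before it. There is no depth.
- robot.hand_in(): hands the job in; it is judged then, once.
Trained networks look in a picture, given as the dict that the camera call returned (one of the last four; its "shot" number tells which), for a name from the list of things; names that differ only in an ending like _2 or _b are one class to them, and where a whole thing is asked for, a point or a joint stands for the part that bears it (a point fixed in the world has none). Each returns a list of dicts, best first, with "score" (0 to 1); they miss things now and then, are a little off and sometimes report something else, mostly with a low value. They report only what shows in the picture. A call takes as long as a camera call. They do not tell look-alikes from the thing itself.
- robot.spot_in(picture, target): "centre" ([x, y, z] in m, in the coordinates of the camera as it stood for that picture, good to about 4 mm: the middle of the surface that is visible of it).
- robot.trace(picture, target): "mask" (384x512 bool, what is visible of it).
The state is a dict: "time": time; "joint_positions": joint angles; "joint_velocities": joint speeds; "tau": joint torques, N m; "position": TCP position; "tool_rot": TCP orientation; "force": force on the tool from outside, world axes, zero at the start; "torque": the same for the moment, N m; "grip_width": opening from 0.0 (shut) to 1.0 (fully open); "finger_force": force on a finger pad.
Only numpy, scipy, OpenCV 4.12 (cv2) and the standard library are available. Lean on these libraries where they do the work, as an engineer would, in place of code of your own. Each camera call takes 0.05 s, during which the arm holds its last target. There are 200 camera calls.

### The job

Slide the closed two-part plaster mould along its guides until it is fully home against the end stop of the clamping frame, pushing gently so that the plaster is not chipped. Then turn the knob on top of the frame clockwise until its clutch gives way with a click, and stop there: one click or two, never a third. Let go, leaving the mould firmly clamped with its halves together, and leave the other things on the bench alone.

Things in the scene. Friction and masses are not known exactly. Their poses are not given: they have to be found in the camera images.
- clamp: Clamping frame, fixed. Origin: on the bench, straight below the vertical screw axis, x the way the mould slides home, z up. Grey laminate board 320 mm (x, -220 to +100) by 220 mm, 18 mm thick; two fences along x, 12 mm high above the board, inner faces at y +-52 mm; columns at x 0, y +-80 mm carry a bridge 36 mm (x) by 200 mm (y), 112 to 140 mm above the bench (column nuts to 150 mm).
- stop_face (a point): Middle of the face of the frame's end stop, an aluminium bar 126 mm wide and 26 mm high above the board; the face looks to the clamp's -x and stands 75 mm beyond the screw axis.
- lower_mid (a point): Centre of the lower half of the plaster mould, a loose white block 150 mm (x) by 100 mm (y) by 32 mm high lying on the board between the fences (2 mm play a side), along the clamp's x within 0.03 rad. It starts 45 to 85 mm short of the stop. Home: its +x end touches the stop and its centre lies on the screw axis. The closed mould weighs 0.7 to 1 kg and slides under 4 to 7 N.
- upper_mid (a point): Centre of the upper half of the mould, same size (150 by 100 by 32 mm), lying on the lower half (top of the mould 82 mm above the bench) and held in place sideways by three round keys 8 mm deep with 1.5 mm play.
- pad_face (a point): Centre of the flat underside of the round steel pressure pad (diameter 36 mm) on the spindle below the bridge. At the start it hangs 1 to 3 mm above the level of the mould's top; it goes down 8 mm per turn of the screw and does not turn. The screw holds when let go.
- knob_grip (a point): Centre of the black fluted torque-limiting knob above the bridge: diameter 48 mm, 32 mm high (162 to 194 mm above the bench), axis vertical. Clockwise from above tightens; the knob stays at its height. The moment is up to 0.2 N m (less when stopped) while the screw runs free, climbs over some 0.6 rad as the pad bears on the mould, and the clutch gives way at about 0.3 N m. Collar below: 31 mm.
- knob (a joint): Slip of the knob over its clutch (rad), shown by the white marks on knob and collar: 0 at the start, within 0.15 while knob and screw turn together, growing as a clockwise turn slips the clutch. 12 clicks a turn, 0.52 rad each: the moment falls below zero half-way (0.26), where the detent tips over and snaps on to the next notch, then rises again. Let go before half-way, it falls back.
- wood_knife: Bystander: wooden modelling knife 135 mm long lying on the clamp's board beside a fence.
- loop_tool: Bystander: loop trimming tool 185 mm long, wooden handle, lying beside the clamp.
- slip_cup_rim (a point): Bystander: centre of the mouth of a white cup, diameter 72 mm, 75 mm high, beside the clamp.
- glaze_jar: Bystander: glaze jar, diameter 64 mm, 85 mm high, origin under its centre.
- sprig_mould: Bystander: small plaster press mould 75 by 60 by 28 mm, origin under its centre.
- brush: Bystander: brush 200 mm long lying beside the clamp.
- mallet: Bystander: wooden mallet 235 mm long lying on the bench.
Things that resemble listed ones, but are neither listed nor needed, are in the scene too. What is shaped like the part that bears lower_mid but blue or orange is not meant. Leave any pink look-alike of the part that bears upper_mid alone.

How it is judged:
By the outcome, as a careful person would: the job done as asked, in the order asked, and still so for the second after the job is handed in, with the robot touching nothing.
It also fails if it takes over 67 s, if anything falls off the work surface, if the arm or the gripper's body presses on something with over 40 N, if the wrist force passes 120 N, or if a joint passes its speed limit or range.

## Working session

There is one attempt and no reset: what is moved stays moved. The work goes in short steps, Python scripts to look and compute and a shell command to move; the robot and the scene stay as the last step left them, time stands still between calls to the robot, and variables do not carry over. Pictures are saved under pics/ and viewed, at most 10 in all, crops included, and the job is handed in when it is done.

```bash
mkdir -p pics; ls; cat > h.py <<'E'
import numpy as np,cv2
from plant import robot
def w(pic,p):
    T=np.linalg.inv(np.array(pic["camera_from_world"]));return (T@np.r_[p,1])[:3]
def proj(pic,P):
    c=(np.array(pic["camera_from_world"])@np.r_[P,1])[:3];k=np.array(pic["camera_matrix"])
    return k[0,0]*c[0]/-c[2]+k[0,2],k[1,1]*-c[1]/-c[2]+k[1,2]
def ray(pic,u,v,z):
    k=np.array(pic["camera_matrix"]);T=np.linalg.inv(np.array(pic["camera_from_world"]))
    d=T[:3,:3]@np.array([(u-k[0,2])/k[0,0],-(v-k[1,2])/k[1,1],-1]);o=T[:3,3];return o+d*(z-o[2])/d[2]
E
cat > a.py <<'E'
from h import *
s=robot.sense();print(s["time"],s["position"],s["tool_rot"],s["force"])
ims=[]
for n in("top","side"):
    p=robot.read_camera(n);cv2.imwrite(f"pics/{n}1.png",cv2.resize(p["pixels"][:,:,::-1],(800,600),interpolation=cv2.INTER_CUBIC))
    print(n,{k:v for k,v in p.items() if k!="pixels" and k not in("camera_matrix","camera_from_world")})
    for t in("clamp","knob_grip","upper_mid","lower_mid","stop_face","pad_face"):
        for r in robot.spot_in(p,t)[:4]:
            P=w(p,r["centre"]);print(n,t,round(r["score"],2),P.round(3),np.round(proj(p,P)))
E
python3 a.py
```

```text
pics
0.0 [0.16266225 0.57697514 0.2444482 ] [-1.20250103e-04  1.36976009e-01  9.90574015e-01 -8.24291060e-04] [ 0.72286072  0.30610803 -0.31046554]
top {'shot': 1}
top clamp 0.67 [0.629 0.067 0.015] [242. 167.]
top clamp 0.36 [0.589 0.069 0.08 ] [241. 176.]
top knob_grip 0.74 [0.672 0.078 0.192] [237. 140.]
top upper_mid 0.91 [0.59  0.07  0.079] [240. 175.]
top upper_mid 0.55 [ 0.652 -0.288  0.04 ] [354. 160.]
top upper_mid 0.23 [0.405 0.439 0.048] [120. 235.]
top lower_mid 0.79 [0.313 0.189 0.03 ] [201. 267.]
top lower_mid 0.62 [ 0.351 -0.133  0.037] [306. 255.]
top stop_face 0.97 [0.624 0.064 0.018] [243. 169.]
side {'shot': 2}
side clamp 0.61 [0.648 0.01  0.02 ] [302. 210.]
side knob_grip 0.67 [0.666 0.06  0.188] [306. 154.]
side knob_grip 0.42 [0.486 0.139 0.025] [236. 192.]
side upper_mid 0.77 [ 0.654 -0.298  0.041] [360. 297.]
side lower_mid 0.87 [0.568 0.024 0.037] [275. 209.]
side lower_mid 0.81 [0.315 0.168 0.032] [179. 197.]
side lower_mid 0.72 [ 0.348 -0.149  0.031] [217. 284.]
side stop_face 0.71 [0.653 0.014 0.017] [303. 209.]
side pad_face 0.37 [0.682 0.243 0.027] [282. 157.]
```

View pics/top1.png

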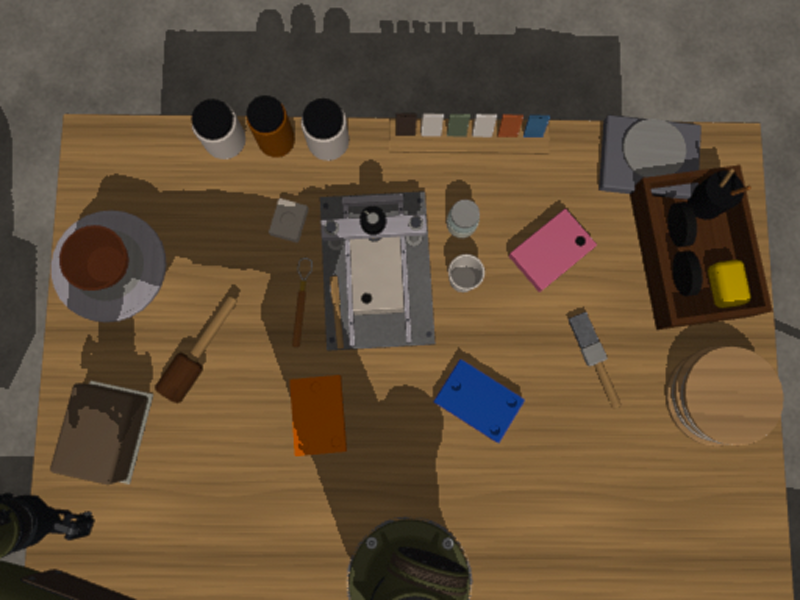

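View pics/side1.png

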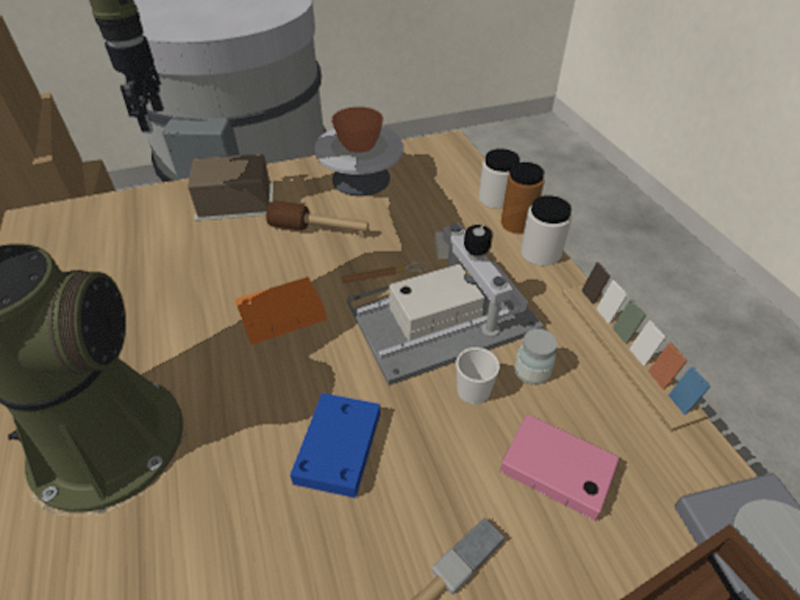

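The top view shows the white mould on the clamp at (375,275) in the 800-px view and the black knob at (372,220). The look-alikes are pink at (552,250), blue at (478,400) and orange at (320,415). By the description I choose the white mould on the board. The knife lies left of the left fence at (335,300).

```bash
cat > b.py <<'E'
from h import *
p=robot.read_camera("top");im=p["pixels"]
for t,z in(("knob_grip",.19),("upper_mid",.082),("clamp",.018)):
    for r in robot.trace(p,t)[:1]:
        m=r["mask"].astype(np.uint8);c,_=cv2.findContours(m,0,2);c=max(c,key=cv2.contourArea)
        b=cv2.boxPoints(cv2.minAreaRect(c));print(t,r["score"],m.sum());print(np.array([ray(p,u,v,z)[:2] for u,v in b]).round(4).tolist(), ray(p,*c[:,0].mean(0),z).round(4))
cr=im[115:230,195:290];cv2.imwrite("pics/crop.png",cv2.resize(cr[:,:,::-1],None,fx=5,fy=5,interpolation=cv2.INTER_CUBIC))
E
python3 b.py
```

```text
knob_grip 0.84 276
[[0.6954, 0.0996], [0.696, 0.051], [0.6433, 0.0503], [0.6426, 0.0986]] [0.6678 0.0754 0.19  ]
upper_mid 0.79 1508
[[0.6587, 0.1248], [0.6654, 0.024], [0.5206, 0.0151], [0.5141, 0.1143]] [0.6078 0.0779 0.082 ]
```

View pics/crop.png

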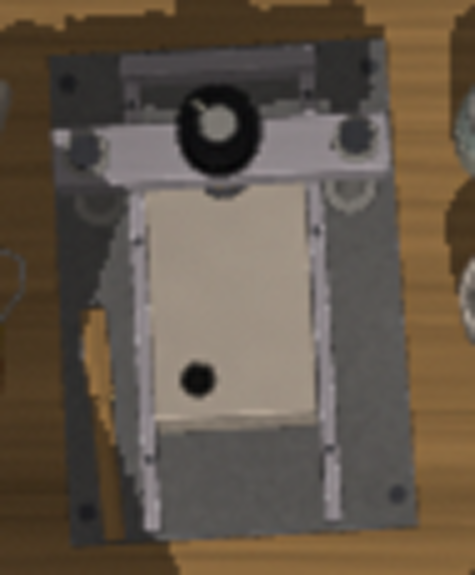

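The crop shows the white closed mould between the fences with its near end at crop (235,418), the knob at (218,130) and the knife at (100,400), outside the left fence. The choice is confirmed.

```bash
python3 - <<'E'
from h import *
p=robot.read_camera("top")
f=lambda u,v,z:ray(p,195+(u-2)/5,115+(v-2)/5,z)[:2]
for n,z,pts in(("board",.018,[(50,57),(383,40),(415,522),(72,547)]),("fences L,R inner top",.030,[(148,220),(160,525),(309,220),(328,515)]),("mouldend",.082,[(156,416),(314,411)]),("moulds top far",.082,[(150,190),(305,188)]),("nuts",.15,[(86,150),(355,133)]),("knob",.194,[(217,130)])):
    P=np.array([f(u,v,z) for u,v in pts]);print(n,P.round(4).tolist(),P.mean(0).round(4))
    if len(P)>1:
        d=P[0]-P[1];print("   ang",np.degrees(np.arctan2(d[1],d[0])).round(2))
    if len(P)==4:
        for a,b in((3,0),(2,1)): d=P[b]-P[a];print("   ang x",np.degrees(np.arctan2(d[1],d[0])).round(2),np.linalg.norm(d))
E
```

```text
board [[0.7634, 0.1908], [0.7777, -0.0256], [0.4633, -0.0474], [0.445, 0.1683]] [0.6124 0.0715]
   ang 93.78
   ang x 4.04 0.3191742252138483
   ang x 3.96 0.3151710023124118
fences L,R inner top [[0.6532, 0.1242], [0.4585, 0.1127], [0.6545, 0.0215], [0.466, 0.0078]] [0.558  0.0665]
   ang 3.38
   ang x 31.87 0.22049697928304907
   ang x 155.06 0.21618011990728075
mouldend [[0.5201, 0.1137], [0.5243, 0.0179]] [0.5222 0.0658]
   ang 92.51
moulds top far [[0.6605, 0.1202], [0.663, 0.0248]] [0.6617 0.0725]
   ang 91.48
nuts [[0.6679, 0.1542], [0.6802, -0.0037]] [0.6741 0.0753]
   ang 94.45
knob [[0.6694, 0.0762]] [0.6694 0.0762]
```

```bash
python3 -m pendant '[[0.12,-0.2,0,0,0,0.41,50],[0.12,-0.2,0,0,0,0.41,50],[0.12,-0.2,0,0,0,0.41,50],[0.12,-0.2,0,0,0,0.41,50],[0.12,-0.2,0,0,0,0.41,50],[0.12,-0.2,0,0,0,0.41,50],[0.12,-0.2,0,0,0,0.41,50],[0.12,-0.2,0,0,0,0.41,50],[0.12,-0.2,0,0,0,0.41,50],[0.12,-0.2,0,0,0,0.41,50],[0.12,-0.2,0,0,0,0.41,50],[0.12,-0.2,0,0,0,0.41,50]]'
```

```text
time: 2.15
position: [0.4516, 0.0957, 0.2456]
tool_rot: [0.0, -0.035, 0.999, 0.0]
force: [1.2, 0.9, 0.2]
grip_width: 0.586
finger_force: 0.0
```

```bash
python3 -m pendant '[[0.15,-0.165,0,0,0,0,50],[0,0,-0.2,0,0,0,50],[0,0,-0.2,0,0,0,50],[0,0,-0.2,0,0,0,50],[0,0,-0.2,0,0,0,50],[0,0,-0.1,0,0,0,50],[0,0,0,0,0,0,50]]'; python3 - <<'E'
from h import *
p=robot.read_camera("wrist");cv2.imwrite("pics/w1.png",p["pixels"][:,:,::-1])
s=robot.sense();print(s["position"],s["force"],s["torque"])
E
```

```text
time: 2.85
position: [0.478, 0.0641, 0.0625]
tool_rot: [-0.003, -0.034, 0.999, -0.0]
force: [0.2, 0.2, 0.3]
grip_width: 0.586
finger_force: 0.0
[0.47964484 0.06432467 0.06443778] [-0.09892605 -0.24036697  0.76214086] [-0.0688649   0.03925607  0.00105272]
```

View pics/w1.png

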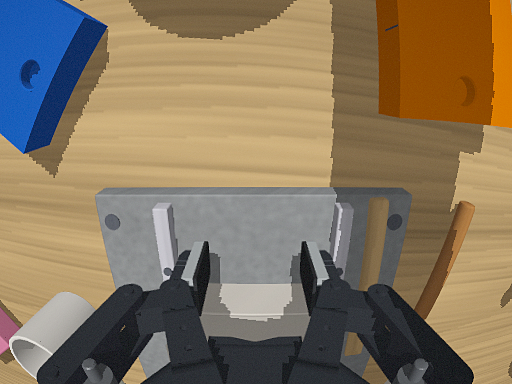

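The wrist view shows both fingertips (200,290) and (310,290) between the fences (168 and 340), with the mould's end beyond at (255,305). Lowering and starting to push.

```bash
python3 -m pendant '[[0,0,-0.07,0,0,0,50],[0,0,-0.04,0,0,0,50],[0.02,0.0014,0,0,0,0,50],[0.02,0.0014,0,0,0,0,50],[0.015,0.001,0,0,0,0,50],[0.015,0.001,0,0,0,0,50],[0.015,0.001,0,0,0,0,50],[0.015,0.001,0,0,0,0,50]]'; python3 -m pendant '[[0.015,0.001,0,0,0,0,50],[0.015,0.001,0,0,0,0,50],[0.015,0.001,0,0,0,0,50],[0.015,0.001,0,0,0,0,50]]'
```

```text
time: 3.7
position: [0.5012, 0.0659, 0.0435]
tool_rot: [0.0, -0.034, 0.999, 0.0]
force: [-0.3, -0.5, -0.1]
grip_width: 0.586
finger_force: 0.0
time: 4.1
position: [0.5113, 0.0665, 0.0428]
tool_rot: [-0.002, -0.034, 0.999, -0.0]
force: [-5.6, -0.6, 2.2]
grip_width: 0.588
finger_force: 0.0
```

```bash
python3 -m pendant '[[0.015,0.001,0,0,0,0,50],[0.015,0.001,0,0,0,0,50],[0.015,0.001,0,0,0,0,50],[0.015,0.001,0,0,0,0,50],[0.015,0.001,0,0,0,0,50],[0.015,0.001,0,0,0,0,50],[0.015,0.001,0,0,0,0,50],[0.015,0.001,0,0,0,0,50],[0.015,0.001,0,0,0,0,50],[0.015,0.001,0,0,0,0,50],[0.015,0.001,0,0,0,0,50],[0.015,0.001,0,0,0,0,50]]';python3 -m pendant '[[0.015,0.001,0,0,0,0,50],[0.015,0.001,0,0,0,0,50],[0.015,0.001,0,0,0,0,50]]'
```

```text
time: 5.3
position: [0.5469, 0.0689, 0.0426]
tool_rot: [-0.002, -0.034, 0.999, -0.0]
force: [-5.2, -0.9, 3.7]
grip_width: 0.583
finger_force: 0.0
time: 5.6
position: [0.5559, 0.0695, 0.0427]
tool_rot: [-0.002, -0.034, 0.999, -0.0]
force: [-5.3, -0.6, 3.1]
grip_width: 0.587
finger_force: 0.0
```

```bash
python3 -m pendant '[[0.015,0.001,0,0,0,0,50],[0.015,0.001,0,0,0,0,50],[0.015,0.001,0,0,0,0,50],[0.01,0.001,0,0,0,0,50],[0.006,0,0,0,0,0,50],[0.006,0,0,0,0,0,50]]';for i in 1; do python3 -m pendant '[[0.006,0,0,0,0,0,50],[0.006,0.001,0,0,0,0,50],[0.006,0,0,0,0,0,50],[0.006,0,0,0,0,0,50]]';done;  python3 -m pendant '[[0.006,0,0,0,0,0,50],[0.006,0,0,0,0,0,50]]'
```

```text
time: 6.2
position: [0.5706, 0.0704, 0.0428]
tool_rot: [-0.001, -0.034, 0.999, -0.0]
force: [-3.8, -1.1, -1.1]
grip_width: 0.587
finger_force: 0.0
time: 6.6
position: [0.5761, 0.0707, 0.0433]
tool_rot: [-0.0, -0.034, 0.999, 0.0]
force: [-3.4, -0.0, -1.3]
grip_width: 0.585
finger_force: 0.0
time: 6.8
position: [0.5785, 0.0707, 0.0433]
tool_rot: [0.0, -0.034, 0.999, 0.0]
force: [-3.9, -0.6, -1.5]
grip_width: 0.586
finger_force: 0.0
```

```bash
python3 -m pendant '[[0.005,0,0,0,0,0,50],[0.005,0.001,0,0,0,0,50]]'; python3 -m pendant '[[0.005,0,0,0,0,0,50],[0.005,0,0,0,0,0,50]]'; python3 -m pendant '[[0.005,0,0,0,0,0,50],[0,0,0,0,0,0,50]]'
```

```text
time: 7.0
position: [0.5805, 0.0708, 0.0433]
tool_rot: [0.0, -0.034, 0.999, -0.0]
force: [-3.1, -1.2, -1.4]
grip_width: 0.588
finger_force: 0.0
time: 7.2
position: [0.5825, 0.0709, 0.0433]
tool_rot: [-0.0, -0.034, 0.999, 0.0]
force: [-3.2, -0.2, -1.5]
grip_width: 0.586
finger_force: 0.0
time: 7.4
position: [0.5837, 0.0709, 0.0433]
tool_rot: [0.0, -0.034, 0.999, 0.0]
force: [-2.5, 0.3, -1.6]
grip_width: 0.587
finger_force: 0.0
```

```bash
for i in 1; do python3 -m pendant '[[0.005,0,0,0,0,0,50]]' | grep -E 'pos|force: \['; python3 -m pendant '[[0.005,0,0,0,0,0,50]]'| grep -E 'pos|force: \['; python3 -m pendant '[[0.005,0,0,0,0,0,50]]'| grep -E 'pos|force: \['; done
```

```text
position: [0.5843, 0.0709, 0.0434]
force: [-5.0, -0.3, -0.1]
position: [0.5854, 0.0708, 0.0434]
force: [-3.2, 0.2, -0.5]
position: [0.5865, 0.0709, 0.0434]
force: [-4.8, -0.4, -0.2]
```

```bash
python3 -m pendant '[[0.005,0,0,0,0,0,50]]' | grep -E 'pos|force: \['; python3 -m pendant '[[0.005,0,0,0,0,0,50]]'| grep -E 'pos|force: \['; python3 -m pendant '[[0.005,0,0,0,0,0,50]]'| grep -E 'pos|force: \['
```

```text
position: [0.5872, 0.0708, 0.0433]
force: [-7.9, 0.9, 1.9]
position: [0.5872, 0.0708, 0.0431]
force: [-10.6, -0.3, 3.9]
position: [0.5872, 0.0706, 0.0429]
force: [-10.9, -1.3, 2.6]
```

```bash
python3 -m pendant '[[0.005,0,0,0,0,0,50],[0,0,0,0,0,0,50]]' | grep -E 'pos|force: \['; python3 -m pendant '[[-0.03,-0.002,0,0,0,0,50],[-0.1,-0.005,0,0,0,0,50],[-0.15,-0.01,0,0,0,0,50],[0,0,0.2,0,0,0,50],[0,0,0.2,0,0,0,50],[0,0,0.2,0,0,0,50],[0,0,0.2,0,0,0,85],[0,0,0.2,0,0,0,85]]'; python3 - <<'E'
from h import *
print(robot.sense()["joint_positions"])
p=robot.read_camera("top")
f=lambda u,v,z:ray(p,195+(u-2)/5,115+(v-2)/5,z)[:2]
a=p["pixels"][115:230,195:290];b=robot.read_camera("side")["pixels"][120:250,200:365]
o=np.zeros((600,800,3),np.uint8)
A=cv2.resize(a,None,fx=4,fy=5,interpolation=2);B=cv2.resize(b,None,fx=2.5,fy=2.5,interpolation=2);o[:A.shape[0],:A.shape[1]]=A;o[:B.shape[0],385:385+B.shape[1]]=B
cv2.imwrite("pics/home.png",o[:,:,::-1])
E
```

```text
position: [0.5872, 0.0705, 0.0426]
force: [-12.2, -0.3, 3.5]
time: 9.0
position: [0.5359, 0.0675, 0.2462]
tool_rot: [0.002, -0.034, 0.999, 0.0]
force: [0.3, -0.1, -0.1]
grip_width: 0.898
finger_force: 0.0
[ 1.25497552e-01  1.96784543e-01 -1.96932085e-01  1.17256053e+00
 -2.22208612e-04  5.69087508e-02]
```

View pics/home.png

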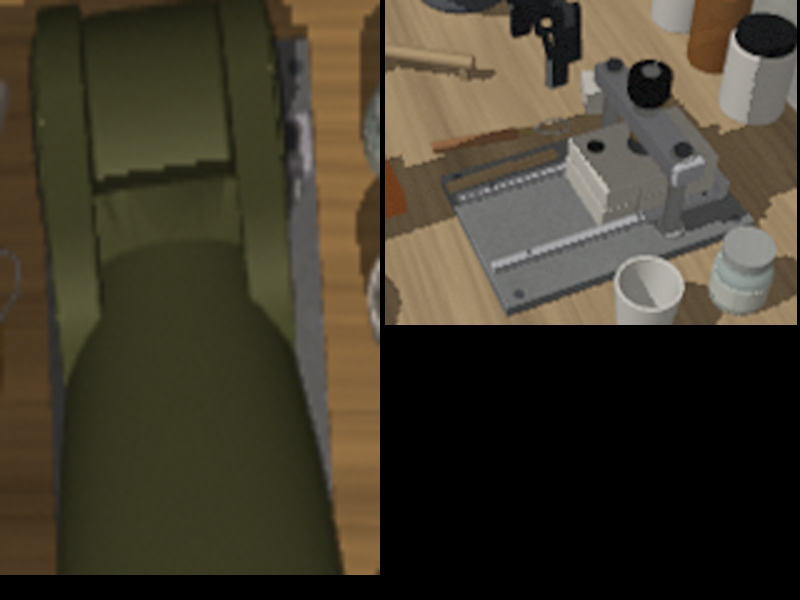

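The side view shows the mould pushed under the bridge with its halves flush, and the knife undisturbed. Next I unwind joint 6 while moving over the knob.

```bash
python3 -m pendant '[[0.056,0.003,0,0,0,1,85],[0.056,0.003,0,0,0,1,85],[0.056,0.003,0,0,0,1,85],[0.056,0.003,0,0,0,1,85],[0.056,0.003,0,0,0,1,85],[0.056,0.003,0,0,0,1,85],[0.056,0.003,0,0,0,1,85],[0.056,0.003,0,0,0,1,85],[0.056,0.003,0,0,0,1,85],[0.056,0.003,0,0,0,1,85],[0.056,0.003,0,0,0,1,85],[0.056,0.004,0,0,0,1,85]]' | grep pos; python3 -m pendant '[[0,0,0,0,0,1,85],[0,0,0,0,0,1,85],[0,0,0,0,0,1,85],[0,0,0,0,0,1,85],[0,0,0,0,0,1,85],[0,0,0,0,0,1,85],[0,0,0,0,0,1,85],[0,0,0,0,0,1,85],[0,0,0,0,0,1,85],[0,0,0,0,0,1,85],[0,0,0,0,0,1,85],[0,0,0,0,0,1,85]]'; cat > k.py <<'E'
import sys
from h import *
from scipy.spatial.transform import Rotation as R
s=robot.sense();p=robot.read_camera("wrist")
q=s["tool_rot"];Rm=R.from_quat([q[1],q[2],q[3],q[0]]).as_matrix()
he=np.array(p["hand_eye"])
print(s["position"],np.array(s["joint_positions"]).round(3))
print({k:(np.round(v,3).tolist() if hasattr(v,'__len__') else v) for k,v in p.items() if k!="pixels"})
for r in robot.spot_in(p,"knob_grip")[:3]:
    c=he@np.r_[r["centre"],1];print(r["score"],"tool",c[:3].round(4),"world",(Rm@c[:3]+s["position"]).round(4))
for r in robot.trace(p,"knob_grip")[:2]:
    print(r["score"],np.argwhere(r["mask"]).mean(0)[::-1],r["mask"].sum())
cv2.imwrite(f"pics/{sys.argv[1]}.png",p["pixels"][:,:,::-1])
E
python3 k.py k1
```

```text
position: [0.6705, 0.0749, 0.2434]
time: 11.5
position: [0.67, 0.0749, 0.2434]
tool_rot: [-0.001, 0.767, -0.642, 0.001]
force: [-0.3, 0.3, -0.4]
grip_width: 0.996
finger_force: 0.0
[0.67002114 0.07488666 0.24336174] [ 0.111  0.456  0.154  1.266 -0.    -1.636]
{'camera_matrix': [[297.319, 0.0, 254.61], [0.0, 297.319, 192.542], [0.0, 0.0, 1.0]], 'hand_eye': [[0.001, 0.944, 0.329, 0.086], [1.0, -0.001, 0.0, -0.0], [0.001, 0.329, -0.944, -0.129], [0.0, 0.0, 0.0, 1.0]], 'shot': 8}
0.83 tool [ 0.0107 -0.0029  0.0459] world [0.6749 0.0649 0.1975]
0.9 [248.96774194 217.8489323 ] 4402
0.64 [345.47002854 236.2036156 ] 1051
```

View pics/k1.png

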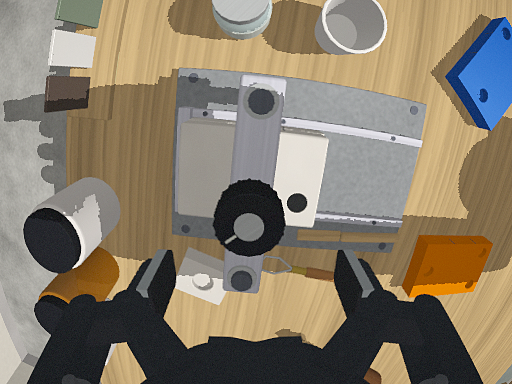

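The wrist view shows the knob at (249,220), its cap at (248,228) and the white mark at (228,240). The fingertips are at (165,260) and (345,260).

```bash
cat >> h.py <<'E'
from scipy.spatial.transform import Rotation as R
def wray(p,s,u,v,z):
    k=np.array(p["camera_matrix"]);x,y=(u-k[0,2])/k[0,0],(v-k[1,2])/k[1,1];t=np.hypot(x,y);a=np.sin(t)/t if t else 1
    d=np.array([x*a,-y*a,-np.cos(t)]);q=s["tool_rot"];M=R.from_quat([q[1],q[2],q[3],q[0]]).as_matrix();he=np.array(p["hand_eye"])
    d=M@he[:3,:3]@d;o=M@he[:3,3]+s["position"];return o+d*(z-o[2])/d[2]
E
python3 - <<'E'
from h import *
s=robot.sense();p=robot.read_camera("wrist")
for u,v,z in((248,228,.196),(249,223,.194),(249,217.8,.178),(261,100,.15),(240,279,.15)):print(u,v,wray(p,s,u,v,z).round(4))
m=robot.trace(p,"knob_grip")[0]["mask"];yy,xx=np.nonzero(m);print(xx.min(),xx.max(),yy.min(),yy.max())
for (u,v) in ((xx.min(),222),(xx.max(),222)):print(wray(p,s,u,v,.185).round(4))
E
```

```text
248 228 [0.6744 0.0752 0.196 ]
249 223 [0.6743 0.0724 0.194 ]
249 217.8 [0.674  0.0758 0.178 ]
261 100 [ 0.6795 -0.0059  0.15  ]
240 279 [0.6705 0.1502 0.15  ]
212 285 178 257
[0.6993 0.0805 0.185 ]
[0.6492 0.0716 0.185 ]
```

```bash
python3 -m pendant '[[0.015,0,-0.13,0,0,0,85],[0,0,-0.13,0,0,0,85],[0,0,-0.08,0,0,0,85],[0,0,0,0,0,0,85]]'; python3 -m pendant '[[0,0,0,0,0,0,44],[0,0,0,0,0,0,44],[0,0,0,0,0,0,44],[0,0,0,0,0,0,44],[0,0,0,0,0,0,44],[0,0,0,0,0,0,44]]' 40; python3 -c "
from h import *
print(robot.sense()['torque'])"
```

```text
time: 12.15
position: [0.6702, 0.0746, 0.1724]
tool_rot: [0.002, 0.765, -0.644, -0.002]
force: [-1.0, -0.1, 0.1]
grip_width: 0.998
finger_force: 0.0
time: 12.75
position: [0.6739, 0.0752, 0.1775]
tool_rot: [-0.002, 0.766, -0.643, 0.002]
force: [4.8, 0.5, 5.8]
grip_width: 0.552
finger_force: 43.1
[ 0.21921567 -0.79587453 -0.02925746]
```

```bash
cat > t.py <<'E'
from plant import robot
import numpy as np
s=robot.sense();q=s["tool_rot"];print(s["time"].__round__(2),"yaw",round(np.degrees(2*np.arctan2(q[2],q[1])),1),"tz",round(s["torque"][2],3),np.round(s["force"],1),np.round(s["position"],4),round(s["finger_force"],0))
E
python3 t.py;python3 -m pendant '[[0.01,0,0,0,0,-0.5,44],[0,0,0,0,0,-1,44],[0,0,0,0,0,-1,44],[0,0,0,0,0,-1,44]]'>/dev/null;python3 t.py;python3 -m pendant '[[0,0,0,0,0,-1,44],[0,0,0,0,0,-1,44]]'>/dev/null;python3 t.py
```

```text
12.75 yaw -80.1 tz -0.029 [4.8 0.5 5.8] [0.6739 0.0752 0.1775] 43.0
13.15 yaw 265.8 tz 0.219 [-2.2 -0.2  9.8] [0.6739 0.0752 0.1774] 44.0
13.35 yaw 257.8 tz 0.161 [-2.7 -0.6 10.1] [0.6738 0.0752 0.1774] 44.0
```

```bash
python3 -m pendant '[[-0.003,0,-0.005,0,0,-1,44],[0,0,0,0,0,-1,44],[0,0,0,0,0,-1,44]]'>/dev/null;python3 t.py;python3 -m pendant '[[0,0,0,0,0,-1,44],[0,0,0,0,0,-1,44]]'>/dev/null;python3 t.py;python3 -m pendant '[[0,0,0,0,0,-1,44],[0,0,0,0,0,-1,44]]'>/dev/null;python3 t.py
```

```text
13.65 yaw 245.8 tz 0.218 [-3.3  0.8 14.7] [0.6735 0.0752 0.1773] 44.0
13.85 yaw 237.8 tz 0.247 [-3.8  0.7 14.7] [0.6734 0.0753 0.1773] 44.0
14.05 yaw 229.8 tz 0.232 [-5.4  0.7 15. ] [0.6733 0.0754 0.1773] 44.0
```

```bash
python3 -m pendant '[[0,0,0,0,0,-1,44],[0,0,0,0,0,-1,44]]'>/dev/null;python3 t.py;python3 -m pendant '[[0,0,0,0,0,-1,44],[0,0,0,0,0,-1,44]]'>/dev/null;python3 t.py
```

```text
14.25 yaw 221.8 tz 0.197 [-4.4  1.3 15.7] [0.6732 0.0755 0.1773] 44.0
14.45 yaw 213.8 tz 0.219 [-3.9  1.9 16.2] [0.6732 0.0756 0.1773] 44.0
```

```bash
python3 -m pendant '[[-0.003,0.002,0.015,0,0,-1,44],[0,0,0,0,0,-1,44]]'>/dev/null;python3 t.py;python3 -m pendant '[[0,0,0,0,0,-1,44],[0,0,0,0,0,-1,44]]'>/dev/null;python3 t.py
```

```text
14.65 yaw 205.8 tz 0.22 [2.6 1.9 0.6] [0.6728 0.0757 0.1775] 45.0
14.85 yaw 197.8 tz 0.187 [ 2.1  1.8 -0.2] [0.6728 0.0759 0.1775] 45.0
```

```bash
python3 -m pendant '[[0,0,0,0,0,-1,44],[0,0,0,0,0,-1,44]]'>/dev/null;python3 t.py;python3 -m pendant '[[0,0,0,0,0,-1,44]]'>/dev/null;python3 t.py
```

```text
15.05 yaw 189.8 tz 0.236 [ 2.7  2.2 -0.5] [0.6728 0.076  0.1775] 44.0
15.15 yaw 185.8 tz 0.19 [1.4 1.4 0.6] [0.6728 0.0761 0.1775] 44.0
```

```bash
python3 -m pendant '[[0,0.002,0,0,0,-1,44],[0,0,0,0,0,-1,44]]'>/dev/null;python3 t.py;python3 -m pendant '[[0,0,0,0,0,-1,44],[0,0,0,0,0,-1,44]]'>/dev/null;python3 t.py
```

```text
15.35 yaw 177.8 tz 0.257 [ 2.   1.9 -0.4] [0.6728 0.0763 0.1776] 44.0
15.55 yaw 169.8 tz 0.334 [1.6 2.1 0.6] [0.6727 0.0764 0.1776] 45.0
```

```bash
python3 -m pendant '[[0,0,0,0,0,-1,44]]'>/dev/null;python3 t.py;python3 -m pendant '[[0,0,0,0,0,-1,44]]'>/dev/null;python3 t.py
```

```text
15.65 yaw 165.8 tz 0.32 [2.  2.1 1.5] [0.6728 0.0765 0.1776] 45.0
15.75 yaw 161.8 tz 0.152 [2.5 2.2 1. ] [0.6728 0.0766 0.1776] 45.0
```

```bash
python3 -m pendant '[[0,0,0,0,0,-0.75,44]]'>/dev/null;python3 t.py;python3 k.py k2 | grep -v camera_m
```

```text
15.85 yaw 158.8 tz -0.016 [ 2.8  3.  -0.1] [0.673  0.0767 0.1776] 45.0
[0.67296745 0.07670961 0.1776188 ] [0.113 0.489 0.055 1.136 0.002 0.482]
0.8 tool [ 0.006  -0.0028 -0.0196] world [0.6664 0.0762 0.1972]
0.16 tool [0.1491 0.0958 0.1689] world [0.5687 0.2202 0.009 ]
0.88 [254.88562247 269.58236134] 8402
0.33 [232.5092577  145.06627352] 53415
```

View pics/k2.png

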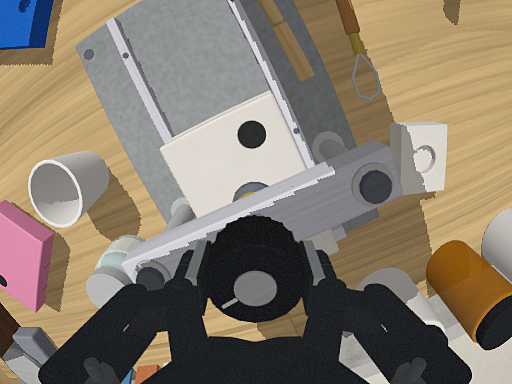

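The white mark at (230,300) keeps its place relative to the fingers, so the grip is not slipping. The moment has fallen to about 0, so the clutch is half-way through its first click. I turn a little further to complete it.

```bash
python3 -m pendant '[[0,0,0,0,0,-0.75,44]]'>/dev/null;python3 t.py;python3 -m pendant '[[0,0,0,0,0,-0.75,44]]'>/dev/null;python3 t.py; python3 -m pendant '[[0,0,0,0,0,-0.75,44]]'>/dev/null;python3 t.py
```

```text
16.1 yaw 156.0 tz -0.1 [ 1.9  4.  -0.4] [0.6729 0.0767 0.1775] 45.0
16.2 yaw 152.9 tz 0.054 [2.9 4.2 1.1] [0.6729 0.0768 0.1775] 45.0
16.3 yaw 149.9 tz 0.183 [ 3.5  5.8 -0.2] [0.6729 0.0768 0.1775] 45.0
```

One click has passed and the moment is rising again from the next notch, so I stop here, release and retreat upwards.

```bash
python3 -m pendant '[[0,0,0,0,0,0,60],[0,0,0,0,0,0,85],[0,0,0,0,0,0,85],[0,0,0,0,0,0,85],[0,0,0.1,0,0,0,85],[0,0,0.2,0,0,0,85],[0,0,0.2,0,0,0,85],[-0.15,0,0,0,0,0,85],[-0.2,0,0,0,0,0,85],[-0.2,0,0,0,0,0,85],[0,0,0,0,0,0,85]]'; python3 k.py k3 >/dev/null; python3 - <<'E'
from h import *
b=robot.read_camera("side")["pixels"][120:250,200:365];a=cv2.imread("pics/k3.png")
o=np.zeros((600,800,3),np.uint8);o[:288,:384]=cv2.resize(a,(384,288));o[:390,384:800]=cv2.resize(b[:,:,::-1],(416,390),interpolation=2)
cv2.imwrite("pics/end.png",o)
E
```

```text
time: 17.4
position: [0.5571, 0.0752, 0.277]
tool_rot: [-0.002, 0.259, 0.966, -0.001]
force: [0.1, -0.1, 0.2]
grip_width: 0.996
finger_force: 0.0
```

View pics/end.png

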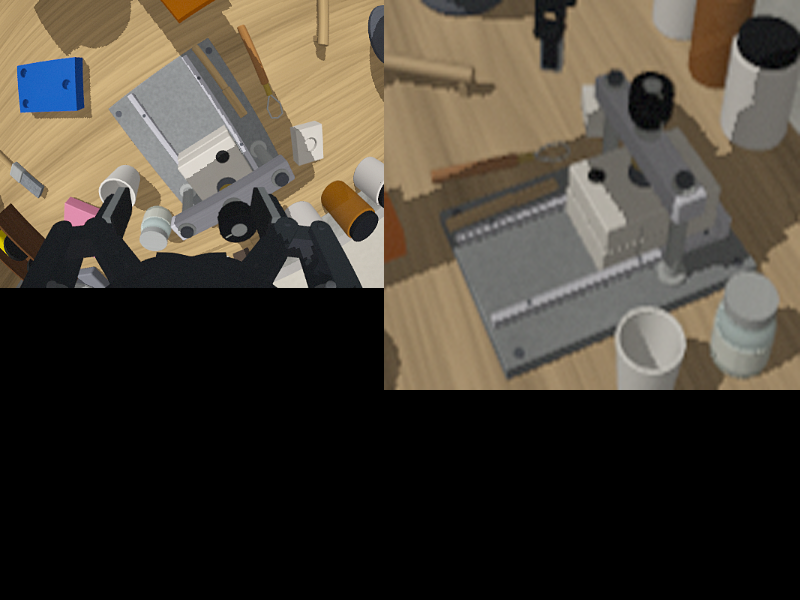

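The end view shows the pad down on the closed mould (side crop 640,175), the knob free at (650,95), the gripper clear, and the cup, jar and tools in their places. Handing in.

```bash
python3 -c "
from plant import robot
print(robot.hand_in())"
```

```text
the job is handed in; nothing more can be done
None
```

I slid the mould home against the end stop with a push of about 12 N at most, turned the knob through one click, let go, moved the gripper clear and handed the job in at about 17.5 s.

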